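# Close up the garnishes on the pass

### The arm

A 7-joint arm with a two-finger parallel gripper is mounted at the origin on the work surface. World frame = base frame: x ahead of the robot, y to its left, z up, the work surface at z = 0. Lengths are in m, angles in rad, forces in N, time in s.
With the tool pointing down it reaches from about 0.425 to 0.925 m from the base axis. Payload 6.8 kg.
Tool frame: the origin (TCP) lies between the finger pads; the fingertips stand r.tcp_to_tips ahead of it and the grasp point (between the pads) lies 3 mm ahead of it (r.tcp_to_tips is the distance from the TCP to the fingertips, in m); z points along the fingers, y is the line along which they close (so a half turn about z gives the same grasp; the last joint's range is limited). The gripper opens to 85 mm and grips with 20 to 120 N. Pads are 22 mm wide; open, the fingers measure 114 mm over their backs; the gripper's body (76 mm by 85 mm) begins 54 mm behind the grasp point. The pads swing forward as they close: fully open they stand 13 mm farther back than shut.
Start: joints at [1.079, 0.477, 0.022, 1.555, -0.011, 1.109, -0.083], TCP at [0.253, -0.626, 0.253] pointing down, gripper open.
Joint ranges: [-2.96, 2.96], [-0.34, 2.1], [-1.41, 1.46], [0.24, 2.44], [-1.37, 4.51], [0.17, 1.92], [-2.96, 2.96]. Speed limits (rad/s): [2.39, 2.39, 3.14, 3.14, 3.14, 3.14, 3.14].

### API

Orientations are given as a rotation vector (axis times angle).
In Python, from bench import r gives the robot as it stands. The module is installed in compiled form; this text tells all that it offers.
- The arm moves only by the tool step_arm, never from a script. Its argument "moves" is a list of rows, each an object of numbers: "rx", "ry", "rz": the turn, a rotation vector about the tool's x, y, z in degrees; "dx", "dy", "dz": the shift along the tool's x, y, z in mm; "gripper": the opening, from -1 (shut) to 1 (fully open). In form: [{"rx": .., "ry": .., "rz": .., "dx": .., "dy": .., "dz": .., "gripper": ..}, ...]. A call has 1 to 20 rows; each row shifts and turns the commanded pose from where the row before left it, along the tool's axes as they then stand; what a row does not reach is not made up. A row lasts 1/8 s, in which the tool goes at most 62.5 mm and 10.7 degrees, less where a joint would pass 70% of its speed; a pose out of reach is approached as far as the arm can. A call is refused whole if a number of a shift passes 62.5 or a number of a turn 10.7, either way. A call with a gripper value outside its range is refused whole. The fingers move at their own pace and stop on an object; "grip_force" is the grip in N (left out, the last holds). Time passes only in rows, so rows that do not move let the fingers close. It gives the time, the measured TCP pose, the force, the opening and the grip force at its end, in the units of the state.
- r.get_obs(): the state, without advancing time (a new reading comes with each control period).
- r.grab_frame(name): name is "scene" or "side" or "wrist"; returns the picture (400x640x3 uint8, blue, green, red); there is no depth.
- r.camera_info(name): a dict with "mtx" (3x3 intrinsics, pixels), "D" ([k1, k2, p1, p2, k3] as OpenCV has them; the pictures are not rectified), "rvec" (rotation vector, rad) and "tvec" (3), from world to camera coordinates, as OpenCV has them. Camera axes: x right, y down, z forward; pixel columns grow to the right and rows downward; lengths in m; the calibration is good to about 2 mm. A picture is of the moment at which its call begins: read the wrist's pose just before it. camera_info takes no time and is no camera call; for the wrist camera it gives the pose at the moment of the call.
- r.hand_in(): hands the job in; it is judged then, once.
The state is a dict: "clock": time; "joints": joint angles; "qvel": joint speeds; "tau": joint torques, N m; "tcp_pos": TCP position; "orientation": TCP orientation; "contact_force": force on the tool from outside, world axes, zero at the start; "moment": the same for the moment, N m; "grip_width": finger opening in m; "gripper_force": force on a finger pad.
Only numpy, scipy, OpenCV 4.12 (cv2) and the standard library are available. Lean on these libraries where they do the work, as an engineer would, in place of code of your own. Each camera call takes 0.05 s, during which the arm holds its last target. There are 200 camera calls.

### The job

Service is over: close up the garnishes on the pass. With the fingertips, push the open drawer fully home by its front and push the standing lid of the steel box over and all the way down from its outside, slamming neither; nothing is to be pinched or lifted, and fingers stay off the inside of the lid and of the drawer. The little white cup in the drawer stays in it, upright, and the pepper mill, oil bottle and bowl stay standing where they are.

Things in the scene. Friction and masses are not known exactly. Their poses are not given: they have to be found in the camera images.
- drawer_unit: Fixed dark wood one-drawer unit on the table, 220 wide (y), 240 deep (x), 120 mm high. Origin: on the table, below the middle of the drawer's front face as it is when shut; own +x points into the unit (the way to push the drawer), z up. Left or right of the steel box; yaw up to 0.25 either way.
- drawer (a joint): How far the drawer is pulled out, m: 0 = fully home (a hard stop), at most 0.15; starts at 0.085 to 0.12. It slides along the unit's own x (opens to -x), takes about 3 N to push and stays where it is left.
- drawer_face (a point): Middle of the outer side of the drawer's flat, handle-less light wood front, which moves with the drawer. The front is 218 mm wide, 104 high (14 to 118 mm above the table), 15 thick; this point is 66 mm above the table. When shut it lies right above the origin of drawer_unit.
- tub_floor (a point): Middle of the inner floor of the drawer's open steel tub, which moves with the front: 190 long, 180 wide, walls 5, floor 27 and rim 77 mm above the table; this point is 111 mm behind drawer_face. Its front wall runs on up the back of the front, to 114 mm. The fingers must not push the tub or this wall.
- cup: Loose white ceramic cup, 44 mm across, 45 high, about 0.12 kg, standing in the open part of the drawer and riding in with it under the unit's top. Origin: centre of its underside, 27 mm above the table.
- lid_box: Fixed open steel box with vegetables in it, 200 (x) by 165 (y) by 100 mm high, walls 5. Origin: on the table under its centre, z up; yaw up to 0.25 either way. Its lid is hinged along its own +y rim and stands open there.
- lid (a joint): Opening angle of the lid, rad: 0 = shut and level (a hard stop), pi/2 = upright, at most 1.9 (leaning outward, to the box's own +y); starts at 1.35 to 1.75. A stiff friction hinge (0.35 N m): the lid stays at any angle and must be pushed the whole way, about 3 N near its edge. It shuts by swinging towards the box's own -y and down.
- lid_hinge (a point): Middle of the hinge line, which runs along the box's own x: in the box's frame x 0, y +82.5, z 100 mm.
- lid_edge (a point): Middle of the lid's free edge, 177 mm from the hinge. The lid is a flat steel plate 204 mm long (along the hinge), 177 wide, 4 thick, without a handle; shut, its outer (upper) face is 105 mm above the table and the free edge overhangs the box by 12 mm on the -y side. Its inner face carries a liner plate 186 by 151 by 4 mm, which the fingers must not push or pinch.
- mill: Loose wooden pepper mill, 54 mm across, 140 high, standing on the robot's side of the steel box, 160 to 190 mm from its centre. Origin: centre of its underside. Not to be disturbed.
- oil_bottle: Loose green glass bottle, 56 mm across, 190 high, at the left. Origin: centre of its underside. Not to be disturbed.
- bowl: Loose white bowl, 120 mm across, 55 high, at the right. Origin: centre of its underside. Not to be disturbed.
Mind the look-alikes: they are no part of the job. Of the things shaped like the cup, the white one is meant.

How it is judged:
By the outcome, as a careful person would: the job done as asked, in the order asked, and still so for the second after the job is handed in, with the robot touching nothing.
It also fails if it takes over 59 s, if anything falls off the work surface, if the arm or the gripper's body presses on something with over 40 N, if the wrist force passes 120 N, or if a joint passes its speed limit or range.

## Working session

There is one attempt and no reset: what is moved stays moved. The work goes in short steps, Python scripts to look and compute and a tool call to move; the robot and the scene stay as the last step left them, time stands still between calls to the robot, and variables do not carry over. Pictures are saved under pics/ and viewed, at most 10 in all, crops included, and the job is handed in when it is done.

Besides the shell and the picture viewer there is one more tool, called after "Emit:" as name(argument=value, ...), one argument or row to a line, values as JSON. step_arm: Moves the arm, as the interface text tells. Its arguments: {"type":"object","properties":{"moves":{"type":"array","items":{"type":"object","properties":{"rx":{"type":"number"},"ry":{"type":"number"},"rz":{"type":"number"},"dx":{"type":"number"},"dy":{"type":"number"},"dz":{"type":"number"},"gripper":{"type":"number"}}}},"grip_force":{"type":"number"}},"required":["moves"]}

```bash
mkdir -p pics; python3 - <<'E'
from bench import r
import cv2
for n in("scene","side"):
    cv2.imwrite(f"pics/{n}0.png",r.grab_frame(n)); c=r.camera_info(n); print(n,c)
print(r.get_obs(), r.tcp_to_tips)
E
```

```text
scene {'mtx': array([[447.84385397,   0.        , 320.30064766],
       [  0.        , 447.84385397, 202.13855702],
       [  0.        ,   0.        ,   1.        ]]), 'D': array([0.02478672, 0.        , 0.        , 0.        , 0.        ]), 'rvec': array([ 0.60018434, -2.75787237,  0.99073205]), 'tvec': array([0.53368407, 0.24041619, 1.54995512])}
side {'mtx': array([[435.08929702,   0.        , 312.36420478],
       [  0.        , 435.08929702, 191.20277335],
       [  0.        ,   0.        ,   1.        ]]), 'D': array([-0.04959989,  0.        ,  0.        ,  0.        ,  0.        ]), 'rvec': array([ 1.55792006, -2.00140451,  0.81267802]), 'tvec': array([0.11306378, 0.45038541, 1.03607743])}
{'clock': 0.1, 'joints': array([ 1.07893484,  0.47770001,  0.02233506,  1.55635132, -0.01148203,
        1.10927963, -0.08310204]), 'qvel': array([-9.45137340e-04, -2.20814035e-03, -5.57217226e-05, -1.63895593e-03,
       -9.79581441e-04, -8.79034480e-04,  1.12983167e-04]), 'tau': array([ 3.61251448e-03, -5.97762966e+01,  1.61352754e+00, -2.81956816e+01,
        1.28341815e-02,  5.00995913e-03, -4.75085835e-05]), 'tcp_pos': array([ 0.25253585, -0.62544981,  0.25243497]), 'orientation': array([-3.08240357e+00, -5.98873552e-01,  6.79104625e-04]), 'contact_force': array([-0.03702823, -0.98111924, -0.21611995]), 'moment': array([-0.0289664 ,  0.06537408,  0.00824173]), 'gripper_force': 0.0, 'grip_width': 0.08523462172852504} 0.022
```

View pics/scene0.png

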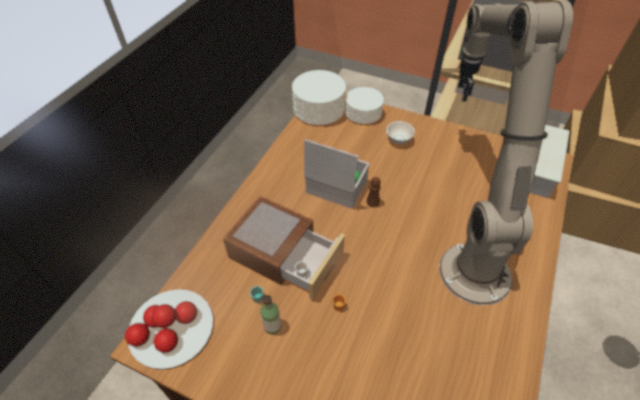

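View pics/side0.png

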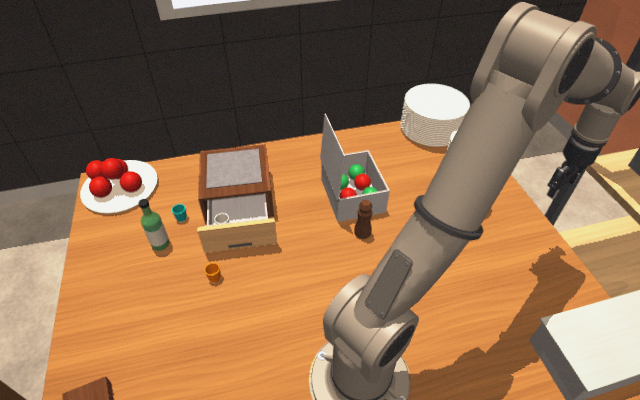

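The scene view shows the box at about (337,180) with its lid standing on the left (+y) rim, the drawer unit at (270,240) with its front at (330,260), and the mill at (374,192). The side view shows the same layout. I'll enlarge both for corner readings.

```bash
python3 - <<'E'
import cv2
a=cv2.imread("pics/scene0.png")[120:320,210:410]; cv2.imwrite("pics/s1.png",cv2.resize(a,(600,600),interpolation=cv2.INTER_CUBIC))
a=cv2.imread("pics/side0.png")[105:290,185:405]; cv2.imwrite("pics/d1.png",cv2.resize(a,None,fx=3.2,fy=3.2,interpolation=cv2.INTER_CUBIC))
E
```

```text
(no output)
```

View pics/s1.png

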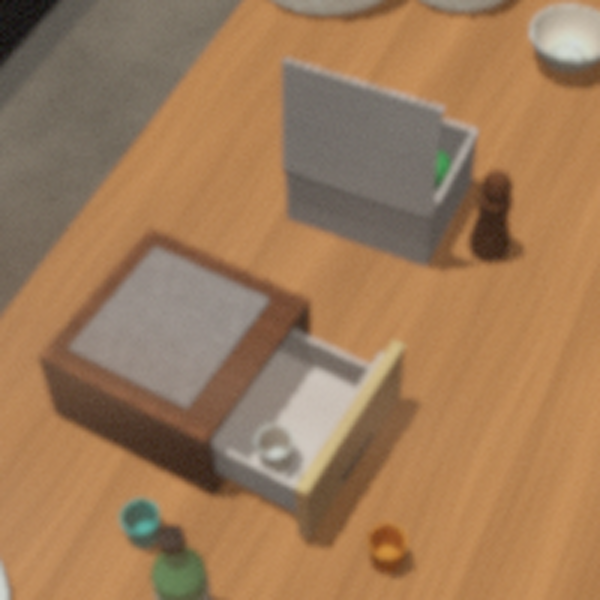

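View pics/d1.png

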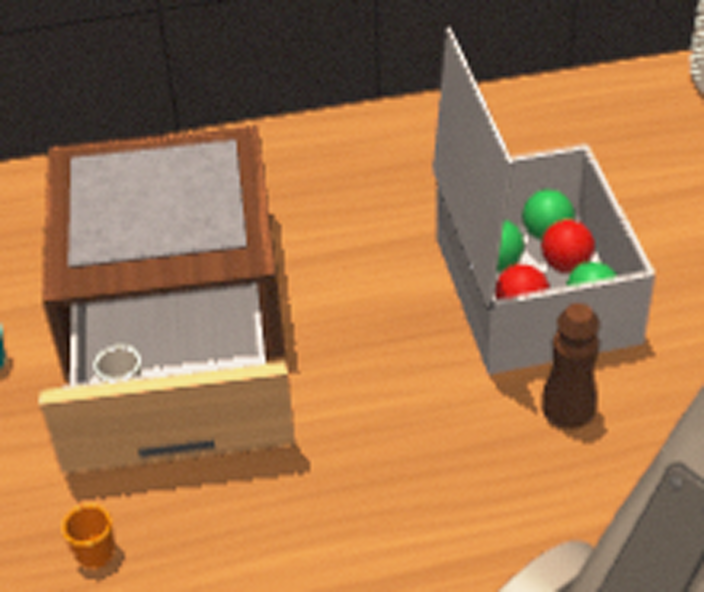

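Crop readings (crop pixels). Scene crop: lid free edge (285,60)-(442,106), box near rim (432,212) and (476,130), drawer front top edge (404,347)-(310,494). Side crop: front top edge (45,403)-(288,375), lid free edge (448,30)-(510,160), mill base (570,415). Next I'll fit the poses.

```bash
cat > fit.py <<'E'
from bench import r
import numpy as np, cv2
from scipy.optimize import least_squares
C={n:r.camera_info(n) for n in("scene","side")}
def proj(n,P): c=C[n]; return cv2.projectPoints(np.float64(P),c["rvec"],c["tvec"],c["mtx"],c["D"])[0][:,0]
def px(n,p): p=np.float64(p); return p/3+[210,120] if n=="scene" else p/3.2+[185,105]
def W(o,yaw,P): c,s=np.cos(yaw),np.sin(yaw); P=np.float64(P); return np.c_[o[0]+c*P[:,0]-s*P[:,1],o[1]+s*P[:,0]+c*P[:,1],P[:,2]]
def unit(q):
    x,y,w,d,e=q; D=W((x,y),w,[(.24,-.11,.12),(.24,.11,.12),(e,-.11,.12),(e,.11,.12),(-d,-.109,.118),(-d,.109,.118),(-d,-.109,.014),(-d,.109,.014)]); return D
US={"scene":{0:(152,233),1:(45,362),2:(307,300),3:(215,447),4:(404,347),5:(310,494),7:(307,542)},
"side":{0:(257,127),1:(50,148),2:(275,275),3:(43,302),4:(288,375),5:(43,403),6:(296,443),7:(67,470)}}
def box(q):
    x,y,w,a=q; L=lambda t,s:(t,.0825+.0-s*np.cos(a),.1+s*np.sin(a))
    return W((x,y),w,[L(.102,.177),L(-.102,.177),(-.1,.0825,.1),(-.1,-.0825,.1),(.1,-.0825,.1),(-.1,.0825,0),(-.1,-.0825,0),(.1,.0825,0)])
BS={"scene":{0:(285,60),1:(442,106),2:(430,212),3:(476,130),5:(430,263),7:(288,217)},
"side":{0:(448,30),1:(510,160),2:(490,306),3:(652,270),4:(587,148),5:(490,372),6:(645,343)}}
def point(q): return np.array([[q[0],q[1],q[2]]])
def fit(f,S,q0):
    def res(q):
        P=f(q); return np.concatenate([(proj(n,P)[list(S[n])]-px(n,list(S[n].values()))).ravel() for n in S])
    s=least_squares(res,q0,loss="soft_l1"); return s.x,res(s.x)
if __name__=="__main__":
    np.set_printoptions(precision=3,suppress=True)
    for f,S,q in((unit,US,(.6,.1,0,.1,0)),(box,BS,(.6,-.2,0,1.5))):
        x,e=fit(f,S,q); print(x); print(e.reshape(-1,2).round(1).tolist()); print(f(x))
    m,e=fit(point,{"scene":{0:(497,178)},"side":{0:(578,312)}},(.4,-.2,.14)); print("mill top",m,e)
    m,e=fit(point,{"scene":{0:(390,548)},"side":{0:(90,540)}},(.4,.2,.02)); print("orange",m,e)
E
python3 fit.py
```

```text
[ 0.55   0.216 -0.081  0.101  0.018]
[[0.8, -2.1], [-0.7, -1.2], [2.5, -0.6], [-1.2, -1.6], [0.7, -2.1], [-0.2, -1.0], [1.3, -1.2], [-0.6, 0.2], [-1.6, 1.1], [0.1, 0.0], [-0.9, 0.6], [-0.2, -1.2], [-1.2, -0.0], [-0.2, 0.1], [-1.8, 1.4]]
[[0.781 0.087 0.12 ]
 [0.798 0.306 0.12 ]
 [0.559 0.105 0.12 ]
 [0.577 0.324 0.12 ]
 [0.441 0.115 0.118]
 [0.458 0.333 0.118]
 [0.441 0.115 0.014]
 [0.458 0.333 0.014]]
[ 0.59  -0.17   0.004  1.514]
[[-0.6, -1.4], [1.0, -0.1], [0.7, 0.5], [1.0, -1.3], [-0.7, 0.4], [0.1, -0.2], [-0.5, -1.1], [-0.1, 0.5], [0.3, -0.5], [0.9, 0.9], [-0.3, -1.4], [-0.8, 0.5], [-0.5, -0.3]]
[[ 0.692 -0.097  0.277]
 [ 0.488 -0.097  0.277]
 [ 0.49  -0.088  0.1  ]
 [ 0.49  -0.253  0.1  ]
 [ 0.69  -0.252  0.1  ]
 [ 0.49  -0.088  0.   ]
 [ 0.49  -0.253  0.   ]
 [ 0.69  -0.087  0.   ]]
mill top [ 0.432 -0.151  0.131] [-0.109 -0.62  -0.193  0.409]
orange [0.373 0.312 0.022] [ 0.056  0.146  0.061 -0.121]
```

Both fits have residuals of 1–2 px. The drawer is about 101 mm out, with its face at (0.449, 0.224) and unit yaw -0.08. The lid is at about 1.51 rad, hinge at y ≈ -0.088. I'll go above the drawer's front first.

Emit:
step_arm(
  moves=[
    {"dx": 29, "dy": -35, "dz": -8, "gripper": -1},
    {"dx": 29, "dy": -35, "dz": -8, "gripper": -1},
    {"dx": 29, "dy": -35, "dz": -8, "gripper": -1},
    {"dx": 29, "dy": -35, "dz": -8, "gripper": -1},
    {"dx": 29, "dy": -35, "dz": -8, "gripper": -1},
    {"dx": 29, "dy": -35, "dz": -8, "gripper": -1},
    {"dx": 29, "dy": -35, "dz": -8, "gripper": -1},
    {"dx": 29, "dy": -35, "dz": -8, "gripper": -1},
    {"dx": 30, "dy": -36, "dz": -8, "gripper": -1},
    {"dx": 30, "dy": -36, "dz": -8, "gripper": -1},
    {"dx": 30, "dy": -36, "gripper": -1},
    {"dx": 30, "dy": -36, "gripper": -1},
    {"dx": 14, "dy": -38, "gripper": -1},
    {"dx": 14, "dy": -38, "gripper": -1},
    {"dx": 14, "dy": -38, "gripper": -1},
    {"dx": 14, "dy": -38, "gripper": -1},
    {"dx": 14, "dy": -39, "gripper": -1},
    {"dx": 14, "dy": -39, "gripper": -1},
    {"dx": 14, "dy": -39, "gripper": -1},
    {"dx": 14, "dy": -39, "gripper": -1},
  ],
)

```text
invalid input at $.moves[0]: expected keys rx, ry, rz, dx, dy, dz, gripper
```

Emit:
step_arm(
  moves=[
    {"rz": -10.2, "gripper": -1},
    {"rz": -10.2, "gripper": -1},
    {"rz": -10.2, "gripper": -1},
    {"rz": -10.2, "gripper": -1},
    {"rz": -10.2, "gripper": -1},
    {"rz": -10.2, "gripper": -1},
    {"rz": -10.2, "gripper": -1},
    {"rz": -10.2, "gripper": -1},
    {"rz": -10.2, "gripper": -1},
    {"rz": -10.2, "gripper": -1},
    {"rz": -10.2, "gripper": -1},
    {"rz": -10.2, "gripper": -1},
    {"rz": -10.2, "gripper": -1},
    {"rz": -10.2, "gripper": -1},
    {"rz": -10.2, "gripper": -1},
    {"dx": 0, "gripper": -1},
  ],
)

```text
invalid input at $.moves[0]: expected keys rx, ry, rz, dx, dy, dz, gripper
```

```bash
cat > st.py <<'E'
from bench import r
import numpy as np
from scipy.spatial.transform import Rotation as T
np.set_printoptions(precision=4,suppress=True)
def st():
    o=r.get_obs(); R=T.from_rotvec(o["orientation"]).as_matrix()
    print(o["clock"],o["tcp_pos"],"x",R[:,0],"z",R[:,2],"F",o["contact_force"],"q",o["joints"],o["grip_width"]); return o,R
def to(p):  # shift in tool axes, mm
    o,R=st(); print("shift mm",R.T@(np.array(p)-o["tcp_pos"])*1000)
E
python3 -c "
from st import *; import cv2
to((.408,.2275,.09)); cv2.imwrite('pics/side1.png',r.grab_frame('side'))"
```

```text
0.1 [ 0.2525 -0.6254  0.2524] x [ 0.9273  0.3744 -0.0001] z [-0.0007  0.0014 -1.    ] F [-0.037  -0.9811 -0.2161] q [ 1.0789  0.4777  0.0223  1.5564 -0.0115  1.1093 -0.0831] 0.08523462172852504
shift mm [ 463.5549 -732.4244  163.551 ]
```

View pics/side1.png

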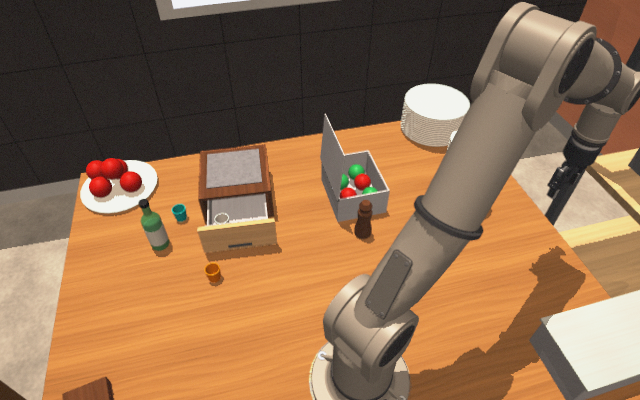

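The picture is unchanged because both calls were refused: every row needs all seven keys.

Emit:
step_arm(
  moves=[
    {"rx": 0, "ry": 0, "rz": 0, "dx": 29, "dy": -35, "dz": -8, "gripper": -1},
    {"rx": 0, "ry": 0, "rz": 0, "dx": 29, "dy": -35, "dz": -8, "gripper": -1},
    {"rx": 0, "ry": 0, "rz": 0, "dx": 29, "dy": -35, "dz": -8, "gripper": -1},
    {"rx": 0, "ry": 0, "rz": 0, "dx": 29, "dy": -35, "dz": -8, "gripper": -1},
    {"rx": 0, "ry": 0, "rz": 0, "dx": 29, "dy": -35, "dz": -8, "gripper": -1},
    {"rx": 0, "ry": 0, "rz": 0, "dx": 29, "dy": -35, "dz": -8, "gripper": -1},
    {"rx": 0, "ry": 0, "rz": 0, "dx": 29, "dy": -35, "dz": -8, "gripper": -1},
    {"rx": 0, "ry": 0, "rz": 0, "dx": 29, "dy": -35, "dz": -8, "gripper": -1},
    {"rx": 0, "ry": 0, "rz": 0, "dx": 30, "dy": -36, "dz": -8, "gripper": -1},
    {"rx": 0, "ry": 0, "rz": 0, "dx": 30, "dy": -36, "dz": -8, "gripper": -1},
    {"rx": 0, "ry": 0, "rz": 0, "dx": 30, "dy": -36, "dz": 0, "gripper": -1},
    {"rx": 0, "ry": 0, "rz": 0, "dx": 30, "dy": -36, "dz": 0, "gripper": -1},
    {"rx": 0, "ry": 0, "rz": 0, "dx": 14, "dy": -38, "dz": 0, "gripper": -1},
    {"rx": 0, "ry": 0, "rz": 0, "dx": 14, "dy": -38, "dz": 0, "gripper": -1},
    {"rx": 0, "ry": 0, "rz": 0, "dx": 14, "dy": -38, "dz": 0, "gripper": -1},
    {"rx": 0, "ry": 0, "rz": 0, "dx": 14, "dy": -38, "dz": 0, "gripper": -1},
    {"rx": 0, "ry": 0, "rz": 0, "dx": 14, "dy": -39, "dz": 0, "gripper": -1},
    {"rx": 0, "ry": 0, "rz": 0, "dx": 14, "dy": -39, "dz": 0, "gripper": -1},
    {"rx": 0, "ry": 0, "rz": 0, "dx": 14, "dy": -39, "dz": 0, "gripper": -1},
    {"rx": 0, "ry": 0, "rz": 0, "dx": 14, "dy": -39, "dz": 0, "gripper": -1},
  ],
)

```text
clock: 2.65
tcp_pos: [0.4086, 0.2277, 0.3332]
orientation: [3.084, 0.599, 0.0]
contact_force: [0.5, 0.8, -0.1]
grip_width: 0.0001
gripper_force: 0.0
```

Emit:
step_arm(
  moves=[
    {"rx": 0, "ry": 0, "rz": -10.2, "dx": 0, "dy": 0, "dz": 0, "gripper": -1},
    {"rx": 0, "ry": 0, "rz": -10.2, "dx": 0, "dy": 0, "dz": 0, "gripper": -1},
    {"rx": 0, "ry": 0, "rz": -10.2, "dx": 0, "dy": 0, "dz": 0, "gripper": -1},
    {"rx": 0, "ry": 0, "rz": -10.2, "dx": 0, "dy": 0, "dz": 0, "gripper": -1},
    {"rx": 0, "ry": 0, "rz": -10.2, "dx": 0, "dy": 0, "dz": 0, "gripper": -1},
    {"rx": 0, "ry": 0, "rz": -10.2, "dx": 0, "dy": 0, "dz": 0, "gripper": -1},
    {"rx": 0, "ry": 0, "rz": -10.2, "dx": 0, "dy": 0, "dz": 0, "gripper": -1},
    {"rx": 0, "ry": 0, "rz": -10.2, "dx": 0, "dy": 0, "dz": 0, "gripper": -1},
    {"rx": 0, "ry": 0, "rz": -10.2, "dx": 0, "dy": 0, "dz": 0, "gripper": -1},
    {"rx": 0, "ry": 0, "rz": -10.2, "dx": 0, "dy": 0, "dz": 0, "gripper": -1},
    {"rx": 0, "ry": 0, "rz": -10.2, "dx": 0, "dy": 0, "dz": 0, "gripper": -1},
    {"rx": 0, "ry": 0, "rz": -10.2, "dx": 0, "dy": 0, "dz": 0, "gripper": -1},
    {"rx": 0, "ry": 0, "rz": -10.2, "dx": 0, "dy": 0, "dz": 0, "gripper": -1},
    {"rx": 0, "ry": 0, "rz": -10.2, "dx": 0, "dy": 0, "dz": 0, "gripper": -1},
    {"rx": 0, "ry": 0, "rz": -10.2, "dx": 0, "dy": 0, "dz": 0, "gripper": -1},
    {"rx": 0, "ry": 0, "rz": 0, "dx": 0, "dy": 0, "dz": 0, "gripper": -1},
  ],
)

```text
clock: 4.65
tcp_pos: [0.4088, 0.2263, 0.3331]
orientation: [-0.14, -3.138, 0.0]
contact_force: [0.5, 0.3, 1.0]
grip_width: 0.0002
gripper_force: 0.0
```

```bash
python3 -c "
from st import *; import cv2
to((.408,.2275,.09)); cv2.imwrite('pics/w2.png',r.grab_frame('wrist'))"
```

```text
4.65 [0.4088 0.2263 0.3331] x [-0.996   0.0891  0.0004] z [-0.0004 -0.0002 -1.    ] F [0.4767 0.3358 1.0404] q [ 0.3076  0.1659 -1.0308  1.8774  0.1534  1.183   0.706 ] 0.00020634476539109752
shift mm [  0.822    1.1335 243.0905]
```

View pics/w2.png

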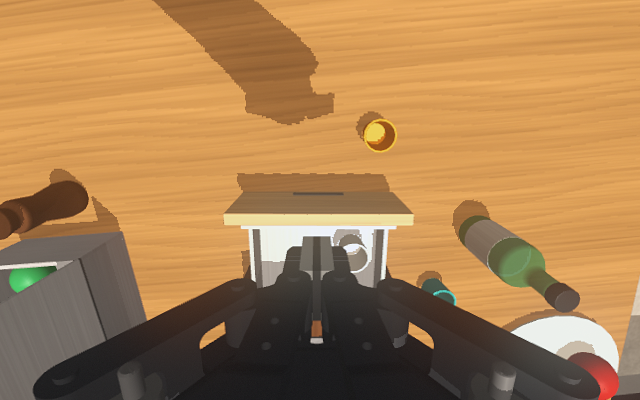

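The wrist view shows the drawer's front top at rows 213–226, cols 223–413. The fingertips at (317,240) are centred on it. I'll check that against the fit.

```bash
python3 - <<'E'
import fit,numpy as np
from bench import r
fit.C["wrist"]=r.camera_info("wrist")
fit.C["wrist"]["mtx"]
P=fit.unit((.55,.216,-.081,.101,.018))
print(fit.proj("wrist",P[4:6])); print(fit.proj("wrist",[P[4:6].mean(0)+[d,0,0] for d in(0,.01)]),fit.proj("wrist",[[.4088,.2263,.311]]))
# fit x,y,yaw of front edge (outer top) from wrist
from scipy.optimize import least_squares
obs=np.array([[226,213.5],[411,213.5]])
f=lambda q:(fit.proj("wrist",fit.W(q[:2],q[2],[(0,-.109,.118),(0,.109,.118)]))-obs).ravel()
print(least_squares(f,[.45,.22,-.08]).x)
E
```

```text
[[221.38619255 213.23936708]
 [415.44605555 211.35879833]]
[[318.33081168 212.33385601]
 [319.12262699 220.72144475]] [[317.57917547 256.21159652]]
[ 0.45121977  0.22419288 -0.09128233]
```

Consistent. Descending in front of the face, then approaching slowly.

Emit:
step_arm(
  moves=[
    {"rx": 0, "ry": 0, "rz": 0, "dx": 0, "dy": 0, "dz": 35, "gripper": -1},
    {"rx": 0, "ry": 0, "rz": 0, "dx": 0, "dy": 0, "dz": 35, "gripper": -1},
    {"rx": 0, "ry": 0, "rz": 0, "dx": 0, "dy": 0, "dz": 35, "gripper": -1},
    {"rx": 0, "ry": 0, "rz": 0, "dx": 0, "dy": 0, "dz": 35, "gripper": -1},
    {"rx": 0, "ry": 0, "rz": 0, "dx": 0, "dy": 0, "dz": 35, "gripper": -1},
    {"rx": 0, "ry": 0, "rz": 0, "dx": 0, "dy": 0, "dz": 35, "gripper": -1},
    {"rx": 0, "ry": 0, "rz": 0, "dx": 0, "dy": 0, "dz": 30, "gripper": -1},
    {"rx": 0, "ry": 0, "rz": 0, "dx": -8, "dy": 0, "dz": 0, "gripper": -1},
    {"rx": 0, "ry": 0, "rz": 0, "dx": -8, "dy": 0, "dz": 0, "gripper": -1},
    {"rx": 0, "ry": 0, "rz": 0, "dx": -4, "dy": 0, "dz": 0, "gripper": -1},
    {"rx": 0, "ry": 0, "rz": 0, "dx": -4, "dy": 0, "dz": 0, "gripper": -1},
    {"rx": 0, "ry": 0, "rz": 0, "dx": -3, "dy": 0, "dz": 0, "gripper": -1},
    {"rx": 0, "ry": 0, "rz": 0, "dx": -3, "dy": 0, "dz": 0, "gripper": -1},
    {"rx": 0, "ry": 0, "rz": 0, "dx": -3, "dy": 0, "dz": 0, "gripper": -1},
    {"rx": 0, "ry": 0, "rz": 0, "dx": -3, "dy": 0, "dz": 0, "gripper": -1},
  ],
)

```text
clock: 6.58
tcp_pos: [0.4444, 0.2234, 0.0932]
orientation: [-0.137, -3.138, 0.001]
contact_force: [-2.5, -0.2, 0.8]
grip_width: 0.0002
gripper_force: 0.0
```

Contact at about 3 N. Pushing on gently.

Emit:
step_arm(
  moves=[
    {"rx": 0, "ry": 0, "rz": 0, "dx": -4, "dy": 0, "dz": 0, "gripper": -1},
    {"rx": 0, "ry": 0, "rz": 0, "dx": -5, "dy": 0, "dz": 0, "gripper": -1},
    {"rx": 0, "ry": 0, "rz": 0, "dx": -5, "dy": 0, "dz": 0, "gripper": -1},
    {"rx": 0, "ry": 0, "rz": 0, "dx": -5, "dy": 0, "dz": 0, "gripper": -1},
    {"rx": 0, "ry": 0, "rz": 0, "dx": -5, "dy": 0, "dz": 0, "gripper": -1},
    {"rx": 0, "ry": 0, "rz": 0, "dx": -5, "dy": 0, "dz": 0, "gripper": -1},
    {"rx": 0, "ry": 0, "rz": 0, "dx": -5, "dy": 0, "dz": 0, "gripper": -1},
    {"rx": 0, "ry": 0, "rz": 0, "dx": -5, "dy": 0, "dz": 0, "gripper": -1},
    {"rx": 0, "ry": 0, "rz": 0, "dx": -5, "dy": 0, "dz": 0, "gripper": -1},
    {"rx": 0, "ry": 0, "rz": 0, "dx": -5, "dy": 0, "dz": 0, "gripper": -1},
    {"rx": 0, "ry": 0, "rz": 0, "dx": -5, "dy": 0, "dz": 0, "gripper": -1},
    {"rx": 0, "ry": 0, "rz": 0, "dx": -5, "dy": 0, "dz": 0, "gripper": -1},
    {"rx": 0, "ry": 0, "rz": 0, "dx": -5, "dy": 0, "dz": 0, "gripper": -1},
    {"rx": 0, "ry": 0, "rz": 0, "dx": -4, "dy": 0, "dz": 0, "gripper": -1},
    {"rx": 0, "ry": 0, "rz": 0, "dx": -4, "dy": 0, "dz": 0, "gripper": -1},
    {"rx": 0, "ry": 0, "rz": 0, "dx": -3, "dy": 0, "dz": 0, "gripper": -1},
    {"rx": 0, "ry": 0, "rz": 0, "dx": -2, "dy": 0, "dz": 0, "gripper": -1},
  ],
)

```text
clock: 8.7
tcp_pos: [0.5217, 0.2167, 0.0933]
orientation: [0.137, 3.138, 0.0]
contact_force: [-2.6, -0.6, 0.4]
grip_width: 0.0
gripper_force: 0.0
```

Emit:
step_arm(
  moves=[
    {"rx": 0, "ry": 0, "rz": 0, "dx": -2, "dy": 0, "dz": 0, "gripper": -1},
    {"rx": 0, "ry": 0, "rz": 0, "dx": -2, "dy": 0, "dz": 0, "gripper": -1},
    {"rx": 0, "ry": 0, "rz": 0, "dx": -2, "dy": 0, "dz": 0, "gripper": -1},
    {"rx": 0, "ry": 0, "rz": 0, "dx": -2, "dy": 0, "dz": 0, "gripper": -1},
    {"rx": 0, "ry": 0, "rz": 0, "dx": -1.5, "dy": 0, "dz": 0, "gripper": -1},
    {"rx": 0, "ry": 0, "rz": 0, "dx": -1.5, "dy": 0, "dz": 0, "gripper": -1},
    {"rx": 0, "ry": 0, "rz": 0, "dx": -1.5, "dy": 0, "dz": 0, "gripper": -1},
    {"rx": 0, "ry": 0, "rz": 0, "dx": -1.5, "dy": 0, "dz": 0, "gripper": -1},
    {"rx": 0, "ry": 0, "rz": 0, "dx": -1, "dy": 0, "dz": 0, "gripper": -1},
    {"rx": 0, "ry": 0, "rz": 0, "dx": -1, "dy": 0, "dz": 0, "gripper": -1},
    {"rx": 0, "ry": 0, "rz": 0, "dx": -1, "dy": 0, "dz": 0, "gripper": -1},
  ],
)

```text
clock: 10.07
tcp_pos: [0.5385, 0.2152, 0.0933]
orientation: [0.137, 3.139, 0.0]
contact_force: [-3.3, -1.3, -0.2]
grip_width: -0.0001
gripper_force: 0.0
```

Emit:
step_arm(
  moves=[
    {"rx": 0, "ry": 0, "rz": 0, "dx": -1, "dy": 0, "dz": 0, "gripper": -1},
    {"rx": 0, "ry": 0, "rz": 0, "dx": -1, "dy": 0, "dz": 0, "gripper": -1},
    {"rx": 0, "ry": 0, "rz": 0, "dx": -1, "dy": 0, "dz": 0, "gripper": -1},
    {"rx": 0, "ry": 0, "rz": 0, "dx": -1, "dy": 0, "dz": 0, "gripper": -1},
  ],
)

```text
clock: 10.58
tcp_pos: [0.5425, 0.2149, 0.0933]
orientation: [0.137, 3.139, 0.0]
contact_force: [-2.8, -1.3, 0.7]
grip_width: -0.0001
gripper_force: 0.0
```

Emit:
step_arm(
  moves=[
    {"rx": 0, "ry": 0, "rz": 0, "dx": -1, "dy": 0, "dz": 0, "gripper": -1},
    {"rx": 0, "ry": 0, "rz": 0, "dx": -1, "dy": 0, "dz": 0, "gripper": -1},
    {"rx": 0, "ry": 0, "rz": 0, "dx": -1, "dy": 0, "dz": 0, "gripper": -1},
    {"rx": 0, "ry": 0, "rz": 0, "dx": -1, "dy": 0, "dz": 0, "gripper": -1},
  ],
)

```text
clock: 11.08
tcp_pos: [0.5465, 0.2145, 0.0933]
orientation: [0.137, 3.139, -0.0]
contact_force: [-2.0, 0.2, 0.3]
grip_width: -0.0
gripper_force: 0.0
```

Emit:
step_arm(
  moves=[
    {"rx": 0, "ry": 0, "rz": 0, "dx": -1, "dy": 0, "dz": 0, "gripper": -1},
    {"rx": 0, "ry": 0, "rz": 0, "dx": -1, "dy": 0, "dz": 0, "gripper": -1},
    {"rx": 0, "ry": 0, "rz": 0, "dx": -1, "dy": 0, "dz": 0, "gripper": -1},
  ],
)

```text
clock: 11.45
tcp_pos: [0.5466, 0.2149, 0.093]
orientation: [-0.135, -3.134, 0.002]
contact_force: [-13.3, 0.0, 6.3]
grip_width: -0.0
gripper_force: 0.0
```

```bash
python3 -c "
from st import *; import cv2
st(); a=r.grab_frame('side'); cv2.imwrite('pics/d3.png',cv2.resize(a[105:290,185:405],None,fx=3.2,fy=3.2,interpolation=2))"
```

```text
11.45 [0.5466 0.2149 0.093 ] x [-0.9963  0.0859  0.0044] z [-0.0045 -0.0008 -1.    ] F [-13.3284   0.0056   6.3421] q [ 0.0886  0.6604 -0.7699  1.8522  0.5867  0.8763  0.5157] -9.302454240651295e-06
```

View pics/d3.png

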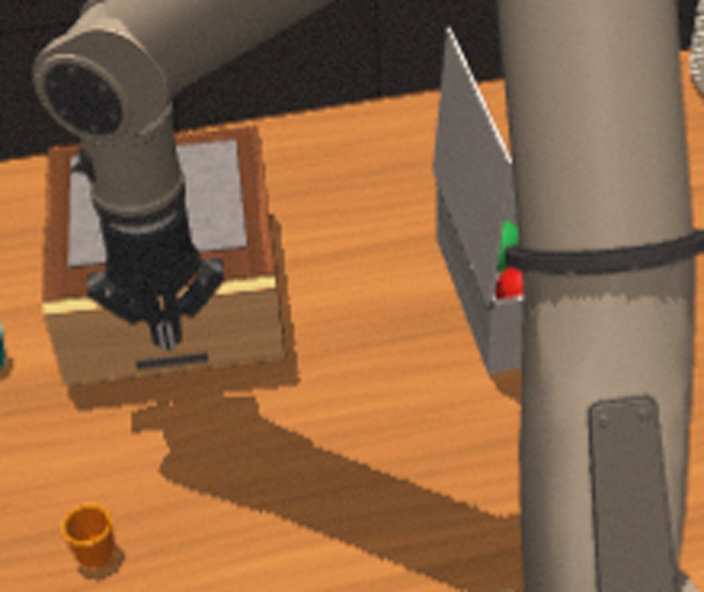

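Drawer front is flush with the unit, and the force rose to 13 N with no motion, so it is at the hard stop. Backing off, rising and turning towards the lid.

Emit:
step_arm(
  moves=[
    {"rx": 0, "ry": 0, "rz": 0, "dx": 4, "dy": 0, "dz": 0, "gripper": -1},
    {"rx": 0, "ry": 0, "rz": 0, "dx": 12, "dy": 0, "dz": 0, "gripper": -1},
    {"rx": 0, "ry": 0, "rz": 0, "dx": 15, "dy": 0, "dz": 0, "gripper": -1},
    {"rx": 0, "ry": 0, "rz": 0, "dx": 15, "dy": 0, "dz": 0, "gripper": -1},
    {"rx": 0, "ry": 0, "rz": 0, "dx": 0, "dy": 0, "dz": -40, "gripper": -1},
    {"rx": 0, "ry": 0, "rz": 0, "dx": 0, "dy": 0, "dz": -40, "gripper": -1},
    {"rx": 0, "ry": 0, "rz": 0, "dx": 0, "dy": 0, "dz": -40, "gripper": -1},
    {"rx": 0, "ry": 0, "rz": 0, "dx": 0, "dy": 0, "dz": -40, "gripper": -1},
    {"rx": 0, "ry": 0, "rz": 0, "dx": 0, "dy": 0, "dz": -40, "gripper": -1},
    {"rx": 0, "ry": 0, "rz": 0, "dx": 0, "dy": 0, "dz": -40, "gripper": -1},
    {"rx": 0, "ry": 0, "rz": 10.6, "dx": 0, "dy": 0, "dz": 0, "gripper": -1},
    {"rx": 0, "ry": 0, "rz": 10.6, "dx": 0, "dy": 0, "dz": 0, "gripper": -1},
    {"rx": 0, "ry": 0, "rz": 10.6, "dx": 0, "dy": 0, "dz": 0, "gripper": -1},
    {"rx": 0, "ry": 0, "rz": 10.6, "dx": 0, "dy": 0, "dz": 0, "gripper": -1},
    {"rx": 0, "ry": 0, "rz": 10.6, "dx": 0, "dy": 0, "dz": 0, "gripper": -1},
    {"rx": 0, "ry": 0, "rz": 10.6, "dx": 0, "dy": 0, "dz": 0, "gripper": -1},
    {"rx": 0, "ry": 0, "rz": 10.6, "dx": 0, "dy": 0, "dz": 0, "gripper": -1},
    {"rx": 0, "ry": 0, "rz": 10.6, "dx": 0, "dy": 0, "dz": 0, "gripper": -1},
    {"rx": 0, "ry": 0, "rz": 0, "dx": 0, "dy": 0, "dz": 0, "gripper": -1},
  ],
)

```text
clock: 13.88
tcp_pos: [0.5028, 0.2185, 0.3332]
orientation: [2.215, 2.227, -0.0]
contact_force: [-0.0, -0.7, -0.4]
grip_width: 0.0001
gripper_force: 0.0
```

```bash
python3 -c "
from st import *
to((.59,-.04,.30))"
```

```text
13.875 [0.5028 0.2185 0.3332] x [-0.0056  1.     -0.0007] z [ 0.0003 -0.0007 -1.    ] F [-0.0259 -0.7284 -0.3921] q [ 0.0478  0.27   -0.6905  1.7245  0.1831  1.2127 -0.684 ] 8.068053460342614e-05
shift mm [-258.9893   85.7877   33.3868]
```

Emit:
step_arm(
  moves=[
    {"rx": 0, "ry": 0, "rz": 0, "dx": -32, "dy": 11, "dz": 0, "gripper": -1},
    {"rx": 0, "ry": 0, "rz": 0, "dx": -32, "dy": 11, "dz": 0, "gripper": -1},
    {"rx": 0, "ry": 0, "rz": 0, "dx": -32, "dy": 11, "dz": 0, "gripper": -1},
    {"rx": 0, "ry": 0, "rz": 0, "dx": -32, "dy": 11, "dz": 0, "gripper": -1},
    {"rx": 0, "ry": 0, "rz": 0, "dx": -32, "dy": 11, "dz": 0, "gripper": -1},
    {"rx": 0, "ry": 0, "rz": 0, "dx": -32, "dy": 11, "dz": 0, "gripper": -1},
    {"rx": 0, "ry": 0, "rz": 0, "dx": -32, "dy": 11, "dz": 0, "gripper": -1},
    {"rx": 0, "ry": 0, "rz": 0, "dx": -32, "dy": 11, "dz": 0, "gripper": -1},
    {"rx": 0, "ry": 0, "rz": 0, "dx": 0, "dy": 0, "dz": 15, "gripper": -1},
    {"rx": 0, "ry": 0, "rz": 0, "dx": 0, "dy": 0, "dz": 15, "gripper": -1},
    {"rx": 0, "ry": 0, "rz": 0, "dx": 0, "dy": 0, "dz": 15, "gripper": -1},
    {"rx": 0, "ry": 0, "rz": 0, "dx": 0, "dy": 0, "dz": 16, "gripper": -1},
    {"rx": 0, "ry": 0, "rz": 0, "dx": -10, "dy": 0, "dz": 0, "gripper": -1},
    {"rx": 0, "ry": 0, "rz": 0, "dx": -8, "dy": 0, "dz": 0, "gripper": -1},
    {"rx": 0, "ry": 0, "rz": 0, "dx": -5, "dy": 0, "dz": 0, "gripper": -1},
    {"rx": 0, "ry": 0, "rz": 0, "dx": -5, "dy": 0, "dz": 0, "gripper": -1},
    {"rx": 0, "ry": 0, "rz": 0, "dx": -4, "dy": 0, "dz": 0, "gripper": -1},
    {"rx": 0, "ry": 0, "rz": 0, "dx": -4, "dy": 0, "dz": 0, "gripper": -1},
  ],
)

```text
clock: 16.12
tcp_pos: [0.5926, -0.0736, 0.2724]
orientation: [2.218, 2.225, 0.0]
contact_force: [-0.9, 0.1, 0.6]
grip_width: -0.0002
gripper_force: 0.0
```

Emit:
step_arm(
  moves=[
    {"rx": 0, "ry": 0, "rz": 0, "dx": -4, "dy": 0, "dz": 0, "gripper": -1},
    {"rx": 0, "ry": 0, "rz": 0, "dx": -4, "dy": 0, "dz": 0, "gripper": -1},
    {"rx": 0, "ry": 0, "rz": 0, "dx": -4, "dy": 0, "dz": 0, "gripper": -1},
    {"rx": 0, "ry": 0, "rz": 0, "dx": -4, "dy": 0, "dz": 0, "gripper": -1},
    {"rx": 0, "ry": 0, "rz": 0, "dx": -4, "dy": 0, "dz": 0, "gripper": -1},
  ],
)

```text
clock: 16.75
tcp_pos: [0.5925, -0.0931, 0.2721]
orientation: [-2.217, -2.225, -0.0]
contact_force: [-0.7, 2.0, -1.1]
grip_width: -0.0001
gripper_force: 1.0
```

Contact at about 2–3 N; lid is at roughly 1.45 rad. Following the arc of a contact point 150 mm from the hinge.

Emit:
step_arm(
  moves=[
    {"rx": 0, "ry": 0, "rz": 0, "dx": -7.4, "dy": 0, "dz": 0.8, "gripper": -1},
    {"rx": 0, "ry": 0, "rz": 0, "dx": -7.4, "dy": 0, "dz": 1.2, "gripper": -1},
    {"rx": 0, "ry": 0, "rz": 0, "dx": -7.4, "dy": 0, "dz": 1.6, "gripper": -1},
    {"rx": 0, "ry": 0, "rz": 0, "dx": -7.2, "dy": 0, "dz": 2, "gripper": -1},
    {"rx": 0, "ry": 0, "rz": 0, "dx": -7.2, "dy": 0, "dz": 2.3, "gripper": -1},
    {"rx": 0, "ry": 0, "rz": 0, "dx": -7, "dy": 0, "dz": 2.7, "gripper": -1},
    {"rx": 0, "ry": 0, "rz": 0, "dx": -6.8, "dy": 0, "dz": 3, "gripper": -1},
    {"rx": 0, "ry": 0, "rz": 0, "dx": -6.7, "dy": 0, "dz": 3.3, "gripper": -1},
    {"rx": 0, "ry": 0, "rz": 0, "dx": -6.6, "dy": 0, "dz": 3.7, "gripper": -1},
  ],
)

```text
clock: 17.88
tcp_pos: [0.5928, -0.1576, 0.2515]
orientation: [2.218, 2.225, 0.0]
contact_force: [0.1, 1.9, -0.1]
grip_width: 0.0
gripper_force: 0.7
```

Emit:
step_arm(
  moves=[
    {"rx": 0, "ry": 0, "rz": 0, "dx": -6.3, "dy": 0, "dz": 4, "gripper": -1},
    {"rx": 0, "ry": 0, "rz": 0, "dx": -6.1, "dy": 0, "dz": 4.3, "gripper": -1},
    {"rx": 0, "ry": 0, "rz": 0, "dx": -6, "dy": 0, "dz": 4.6, "gripper": -1},
    {"rx": 0, "ry": 0, "rz": 0, "dx": -5.7, "dy": 0, "dz": 4.9, "gripper": -1},
    {"rx": 0, "ry": 0, "rz": 0, "dx": -5.4, "dy": 0, "dz": 5.2, "gripper": -1},
    {"rx": 0, "ry": 0, "rz": 0, "dx": -5.2, "dy": 0, "dz": 5.5, "gripper": -1},
    {"rx": 0, "ry": 0, "rz": 0, "dx": -4.9, "dy": 0, "dz": 5.7, "gripper": -1},
    {"rx": 0, "ry": 0, "rz": 0, "dx": -4.6, "dy": 0, "dz": 5.9, "gripper": -1},
    {"rx": 0, "ry": 0, "rz": 0, "dx": -4.3, "dy": 0, "dz": 6.1, "gripper": -1},
  ],
)

```text
clock: 19.0
tcp_pos: [0.5929, -0.206, 0.2051]
orientation: [2.218, 2.225, -0.0]
contact_force: [-0.7, 0.6, 0.9]
grip_width: -0.0
gripper_force: 0.5
```

```bash
python3 -c "
from st import *; import cv2
st(); a=r.grab_frame('scene'); cv2.imwrite('pics/s4.png',cv2.resize(a[120:320,210:410],(600,600),interpolation=2))"
```

```text
19.0 [ 0.5929 -0.206   0.2051] x [-0.0032  1.     -0.0001] z [-0.0001 -0.0001 -1.    ] F [-0.7483  0.6368  0.8925] q [ 0.581   0.4893 -0.4694  1.6959  0.2527  1.017   0.0283] -5.647302973910112e-06
```

View pics/s4.png

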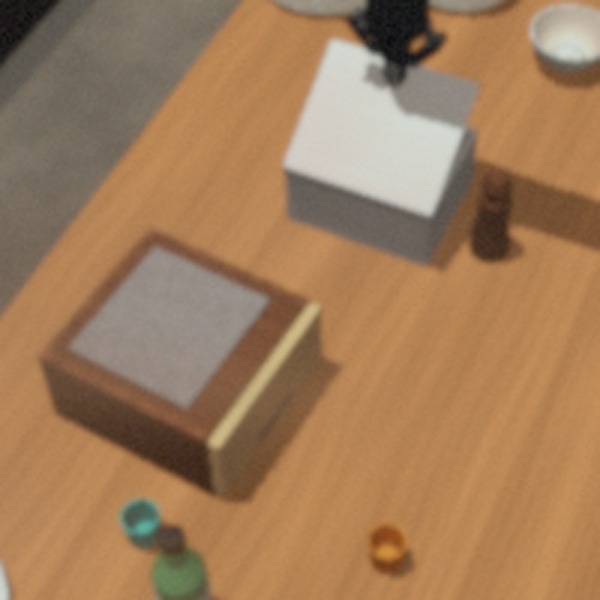

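The drawer is shut (front flush, 210–320 px across). The lid is part way down with the fingertips on its outer face at (395,75), inside the free edge. Continuing the arc.

Emit:
step_arm(
  moves=[
    {"rx": 0, "ry": 0, "rz": 0, "dx": -4, "dy": 0, "dz": 6.4, "gripper": -1},
    {"rx": 0, "ry": 0, "rz": 0, "dx": -3.7, "dy": 0, "dz": 6.6, "gripper": -1},
    {"rx": 0, "ry": 0, "rz": 0, "dx": -3.3, "dy": 0, "dz": 6.7, "gripper": -1},
    {"rx": 0, "ry": 0, "rz": 0, "dx": -3, "dy": 0, "dz": 6.9, "gripper": -1},
    {"rx": 0, "ry": 0, "rz": 0, "dx": -2.6, "dy": 0, "dz": 7, "gripper": -1},
    {"rx": 0, "ry": 0, "rz": 0, "dx": -2.2, "dy": 0, "dz": 7.2, "gripper": -1},
    {"rx": 0, "ry": 0, "rz": 0, "dx": -1.8, "dy": 0, "dz": 6.5, "gripper": -1},
    {"rx": 0, "ry": 0, "rz": 0, "dx": -1.5, "dy": 0, "dz": 6, "gripper": -1},
    {"rx": 0, "ry": 0, "rz": 0, "dx": -1.4, "dy": 0, "dz": 5, "gripper": -1},
    {"rx": 0, "ry": 0, "rz": 0, "dx": -1, "dy": 0, "dz": 4, "gripper": -1},
    {"rx": 0, "ry": 0, "rz": 0, "dx": -0.5, "dy": 0, "dz": 3, "gripper": -1},
  ],
)

```text
clock: 20.42
tcp_pos: [0.5929, -0.2306, 0.1399]
orientation: [-2.217, -2.225, 0.0]
contact_force: [-1.3, 0.7, 1.0]
grip_width: -0.0005
gripper_force: 0.3
```

Emit:
step_arm(
  moves=[
    {"rx": 0, "ry": 0, "rz": 0, "dx": -0.3, "dy": 0, "dz": 2, "gripper": -1},
    {"rx": 0, "ry": 0, "rz": 0, "dx": -0.3, "dy": 0, "dz": 2, "gripper": -1},
    {"rx": 0, "ry": 0, "rz": 0, "dx": 0, "dy": 0, "dz": 2, "gripper": -1},
    {"rx": 0, "ry": 0, "rz": 0, "dx": 0, "dy": 0, "dz": 1.5, "gripper": -1},
    {"rx": 0, "ry": 0, "rz": 0, "dx": 0, "dy": 0, "dz": 1, "gripper": -1},
    {"rx": 0, "ry": 0, "rz": 0, "dx": 0, "dy": 0, "dz": 1, "gripper": -1},
    {"rx": 0, "ry": 0, "rz": 0, "dx": 0, "dy": 0, "dz": 1, "gripper": -1},
    {"rx": 0, "ry": 0, "rz": 0, "dx": 0, "dy": 0, "dz": 1, "gripper": -1},
  ],
)

```text
clock: 21.42
tcp_pos: [0.5931, -0.2313, 0.1287]
orientation: [2.218, 2.225, 0.0]
contact_force: [0.3, -0.8, 0.4]
grip_width: -0.0001
gripper_force: 0.3
```

Emit:
step_arm(
  moves=[
    {"rx": 0, "ry": 0, "rz": 0, "dx": 0, "dy": 0, "dz": 1, "gripper": -1},
    {"rx": 0, "ry": 0, "rz": 0, "dx": 0, "dy": 0, "dz": 1, "gripper": -1},
    {"rx": 0, "ry": 0, "rz": 0, "dx": 0, "dy": 0, "dz": 1, "gripper": -1},
  ],
)

```text
clock: 21.8
tcp_pos: [0.5932, -0.2312, 0.127]
orientation: [2.218, 2.225, -0.0]
contact_force: [-5.8, 1.4, 15.7]
grip_width: 0.0
gripper_force: 7.7
```

The tips stopped at z = 0.105 with 16 N, so the lid is on its stop. Lifting off and checking.

Emit:
step_arm(
  moves=[
    {"rx": 0, "ry": 0, "rz": 0, "dx": 0, "dy": 0, "dz": -3, "gripper": -1},
    {"rx": 0, "ry": 0, "rz": 0, "dx": 0, "dy": 0, "dz": -15, "gripper": -1},
    {"rx": 0, "ry": 0, "rz": 0, "dx": 0, "dy": 0, "dz": -35, "gripper": -1},
    {"rx": 0, "ry": 0, "rz": 0, "dx": 0, "dy": 0, "dz": -45, "gripper": -1},
    {"rx": 0, "ry": 0, "rz": 0, "dx": 0, "dy": 0, "dz": -45, "gripper": -1},
    {"rx": 0, "ry": 0, "rz": 0, "dx": 0, "dy": 0, "dz": -35, "gripper": -1},
    {"rx": 0, "ry": 0, "rz": 0, "dx": 0, "dy": 0, "dz": -10, "gripper": -1},
    {"rx": 0, "ry": 0, "rz": 0, "dx": 0, "dy": 0, "dz": 0, "gripper": -1},
    {"rx": 0, "ry": 0, "rz": 0, "dx": 0, "dy": 0, "dz": 0, "gripper": -1},
  ],
)

```text
clock: 22.92
tcp_pos: [0.5922, -0.2311, 0.3119]
orientation: [-2.216, -2.223, 0.002]
contact_force: [0.4, -0.6, -0.7]
grip_width: 0.0002
gripper_force: 0.0
```

```bash
python3 -c "
from st import *; import cv2
import numpy as np
st(); a=r.grab_frame('scene')[120:320,210:410];b=r.grab_frame('side')[105:305,185:405]
cv2.imwrite('pics/e.png',np.hstack([cv2.resize(a,(380,380)),cv2.resize(b,(418,380))]))
import fit
B=fit.W((.59,-.17),.004,[(-.102,-.0945,.105),(-.102,.0825,.105),(.102,-.0945,.105)])
print((fit.proj('scene',B)-[210,120])*1.9,(fit.proj('side',B)-[185,105])*1.9+[380,0])"
```

```text
22.925 [ 0.5922 -0.2311  0.3119] x [-0.0034  1.      0.0009] z [-0.0027  0.0009 -1.    ] F [ 0.3609 -0.5843 -0.6984] q [ 0.628   0.4105 -0.4839  1.5573  0.1982  1.2257  0.114 ] 0.0001555222529444839
[[306.5996  74.5851]
 [274.8267 133.6905]
 [216.2485  46.7671]] [[776.8167 159.3167]
 [672.1936 179.4454]
 [734.2701  81.233 ]]
```

View pics/e.png

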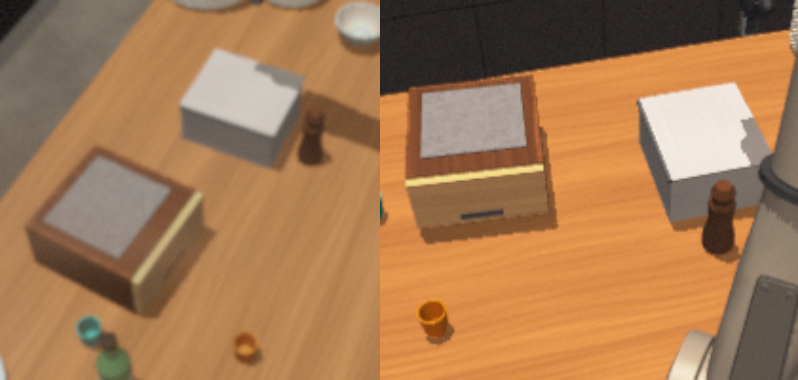

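The lid is level on the box: its near free corner at about (304,76) in the scene view matches the predicted shut position (307,75). The drawer is flush, and the mill and bottle stand undisturbed. Handing in.

```bash
python3 -c "
from bench import r
print(r.hand_in())"
```

```text
the job is handed in; nothing more can be done
None
```

The drawer was pushed home and then the lid shut, both slowly by fingertip to their stops, and the job was handed in at about 23 s with the arm clear; the mill, bottle and bowl were not touched, but the cup could not be seen in the shut drawer to confirm it is still upright.

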